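# Refit the pulled-off knob on the lamp control box and hold it pressed

### The arm

A 7-joint arm with a two-finger parallel gripper is mounted at the origin on the work surface. World frame = base frame: x ahead of the robot, y to its left, z up, the work surface at z = 0. Lengths are in m, angles in rad, forces in N, time in s.
With the tool pointing down it reaches from about 0.4 to 0.85 m from the base axis. Payload 10.4 kg.
Tool frame: the origin (TCP) lies midway between the tips of the shut fingers; the grasp point (between the pads) lies 19 mm behind it (manip.pinch_z is the distance from the TCP to the grasp point, in m); y points along the fingers, x is the direction in which the jaws open and shut, and the axes are right-handed (so a half turn about y gives the same grasp; the last joint's range is limited). The gripper opens to 85 mm and grips with 20 to 120 N. Pads are 22 mm wide; open, the fingers measure 114 mm over their backs; the gripper's body (76 mm by 85 mm) begins 54 mm behind the grasp point. The pads swing forward as they close: fully open they stand 13 mm farther back than shut.
Start: joints at [1.187, 0.332, -0.065, 1.46, 0.022, 1.35, -0.088], TCP at [0.221, -0.585, 0.231] pointing down, gripper open.
Joint ranges: [-2.6, 2.6], [-0.5, 2.12], [-1.47, 1.34], [0.16, 2.42], [-1.27, 4.41], [0.06, 2.06], [-2.6, 2.6]. Speed limits (rad/s): [2.22, 2.22, 2.79, 2.79, 3.14, 3.14, 3.14].

### API

Orientations are given as a unit quaternion [x, y, z, w].
In Python, from workcell import manip gives the robot as it stands.
- The arm moves only by the shell command python3 -m pendant 'ROWS' [OPENING] [FORCE]. ROWS is a JSON object of lists of equal length, an entry for each row: "offset": the shift along the tool's x, y, z scaled (see below), a list of three; "turn": the turn, a rotation vector about the tool's x, y, z scaled (see below), a list of three. A call has 1 to 12 rows; each row is the pose to reach, as a shift and turn from the pose measured when the call began, along the tool's axes at that moment; what a row does not reach only later rows make up. The controller multiplies each number of a shift by 200 mm and each number of a turn by 45 degrees. A row lasts 1/8 s, in which the tool goes at most 62.5 mm and 10.7 degrees, less where a joint would pass 70% of its speed; a pose out of reach is approached as far as the arm can. A call with a number of a shift or a turn outside -1 to 1 is refused whole. A call with a gripper value outside its range is refused whole. OPENING is the opening in per cent of the stroke, from 0 (shut) to 100 (fully open), set as the call begins (- or left out, the last holds). The fingers move at their own pace and stop on an object; FORCE is the grip in N (left out, the last holds). Time passes only in rows, so rows that repeat a pose let the fingers close. It gives the time, the measured TCP pose, the force and the opening at its end, in the units of the state.
- manip.get_obs(): the state, without advancing time (a new reading comes with each control period).
- manip.camera(name): name is "scene" or "top" or "wrist"; returns (picture, depth): 400x640x3 uint8, red, green, blue; 400x640 float32, m along the optical axis (not along the pixel's ray), 0 where there is no reading.
- manip.camera_model(name): a dict with "intrinsics" (3x3 intrinsics, pixels), "R" (3x3) and "t" (3): a world point X has camera coordinates R X + t; the wrist camera has in their place "tool_from_camera" (4x4, takes a point from camera to tool coordinates, whose origin is the TCP and whose axes are the tool frame's). Camera axes: x right, y down, z forward; pixel columns grow to the right and rows downward; lengths in m; the calibration is good to about 2 mm. A picture is of the moment at which its call begins: read the wrist's pose just before it. camera_model takes no time and is no camera call.
- manip.hand_in(): hands the job in, once; it reports no verdict.
The state is a dict: "clock": time; "joint_pos": joint angles; "joint_velocities": joint speeds; "tau": joint torques, N m; "position": TCP position; "ee_rot": TCP orientation; "ft_force": force on the tool from outside, world axes, zero at the start; "torque": the same for the moment, N m; "grip_width": opening from 0.0 (shut) to 1.0 (fully open).
Only numpy, scipy, OpenCV 4.12 (cv2) and the standard library are available. Lean on these libraries where they do the work, as an engineer would, in place of code of your own. Each camera call takes 0.05 s, during which the arm holds its last target. There are 200 camera calls.

### The job

The long pointed knob has come off the lamp control box on the desk. Pick it up, turn it so that the flat in its bore matches the flat of the box's bare shaft, push it fully home on the shaft and press shaft and knob all the way in; finish while still gripping the knob and keeping it pressed in - do not let go. Leave the other things on the desk where they are.

Things in the scene. Friction and masses are not known exactly. Their poses are not given: they have to be found in the camera images.
- knob: the black knob to fit, loose, bore down on the desk, 40-85 g. Boat-shaped from above: 50 mm long, 28 wide between upright parallel flat sides (y = +-14 mm, straight from x = -18 to +14), 36 high; one end tapers to a nose with a white line on top, the other is blunt. Origin on the bore's axis at the underside; z up, x to the nose (its tip at x = +27). Nose starts within 45 degrees of world +x.
- knob_bore (a point): mouth of the knob's bore, at the knob origin, same axes. The bore goes 16 mm up into the underside and is D-shaped: 15 mm wide, with the key flat on the nose side, 4 mm from the axis.
- control_box: the lamp control box, fixed, 170 x 170 mm, 45 high, grey with an aluminium top; origin at the centre of its underside, z up. Three small round fitted knobs, 19 mm across and 14 high, stand on its top at x = +58 mm (the edge away from the robot), y = -55, 0, +55. The bare shaft stands at x = -12 mm, y = 0.
- shaft_tip (a point): centre of the upper end of the bare upright steel D-shaft: 13 mm diameter, flat 3 mm from the axis; a thin black disc at its foot has a tab on the flat's side. z up, x from the axis towards the flat, so the knob's nose goes the way this x points (within 60 degrees of world +x); 1 mm clearance all round, 10 degrees of play. 24 mm above the box's top (69 above the desk) with the plunger out. Home, the tip touches the bore's end.
- shaft (a joint): turn of the shaft in the box, rad, counter-clockwise from above, 0 when the flat faces the box's +x; it turns under about 0.03 N m, range +-2.8.
- plunger (a joint): how far the shaft is pressed down into the box, m: 0 out, 0.005 fully in, against a spring of 3 N at the start of travel and 8 N fully in; it springs back when released.
- spare_knob: spare small round knob, plain black, loose: 34 mm across at the foot, 22 mm high, no nose and no straight sides; origin at the centre of its underside. Not needed; leave it.
- eraser: white block eraser, half in a paper sleeve, 52 x 20 x 12 mm, loose; origin at the centre of its underside, x along its length. Leave it.
- small_bottle: small white pill bottle with a cap, 44 mm across, 75 mm high, loose, standing beyond the knobs; origin at the centre of its underside. Leave it.
- big_jar: big amber jar with a white cap, 80 mm across, 135 mm high, loose, standing to the left; origin at the centre of its underside. Leave it.
- tape_roll: roll of clear tape lying flat, 70 mm across, 20 mm high, hollow, loose; origin at the centre of its underside. Leave it.
- mug: white mug, 80 mm across, 90 mm high, loose, standing to the right near the robot; origin at the centre of its underside. Leave it.
Not all that is in view belongs to the job. What is shaped like the knob but purple or yellow is not meant.

How it is judged:
On the way, in this order (a step that is already met when the one before it is completed fails the run):
1. the knob is picked up in the fingers, clear of the desk (height (world z) of knob above 0.06 m and contact force between the fingers and knob above 1 N), for 0.2 s.
2. the knob sits fully on the D-shaft, keyed to its flat (z of shaft_tip in the frame of knob above 0.014 m and horizontal distance between knob and shaft_tip below 0.003 m and angle between the x axis of knob and the x axis of shaft_tip, either way round below 0.25 rad and angle between knob's own z axis and vertical below 0.08 rad), for 0.2 s.
At the end, for the whole second after the job is handed in: The knob is fully on the shaft (tip at least 14 mm deep in the 16 mm bore, axes within 3 mm, flats within 0.25 rad, upright within 0.08 rad), pressed in by at least 3.5 of the 5 mm, still and with the fingers still bearing on it; every other loose thing within 30 mm of where it was (all of step 2 and value of joint plunger above 0.0035 m and contact force between the fingers and knob above 2 N and linear speed of knob below 0.02 m/s and distance of each of spare_knob, eraser, small_bottle, big_jar, tape_roll, mug from where it was at the start of the episode below 0.03 m); the arm keeps its last pose, push and grip.
It fails at once if a bystander was shifted by more than 30 mm (not (distance of each of spare_knob, eraser, small_bottle, big_jar, tape_roll, mug from where it was at the start of the episode below 0.03 m)).
It also fails if it takes over 42 s, if anything falls off the work surface, if the arm or the gripper's body presses on something with over 40 N, if the wrist force passes 120 N, or if a joint passes its speed limit or range.

## Working session

There is one attempt and no reset: what is moved stays moved. The work goes in short steps, Python scripts to look and compute and a shell command to move; the robot and the scene stay as the last step left them, time stands still between calls to the robot, and variables do not carry over. Pictures are saved under pics/ and viewed, about 8 in all and at most 12, crops included, and the job is handed in when it is done.

```bash
ls; mkdir -p pics; cat > h.py <<'E'
import numpy as np, cv2
from workcell import manip
from scipy.spatial.transform import Rotation as Ro
def ray(name,uv,z,obs=None):
    """cast pixel onto world plane z"""
    m=manip.camera_model(name);K=np.array(m["intrinsics"])
    d=np.linalg.inv(K)@np.array([uv[0],uv[1],1.])
    if name=="wrist":
        T=np.array(m["tool_from_camera"]);Rt=Ro.from_quat(obs["ee_rot"]).as_matrix()
        o=Rt@T[:3,3]+np.array(obs["position"]);d=Rt@T[:3,:3]@d
    else:
        R=np.array(m["R"]);t=np.array(m["t"]);o=-R.T@t;d=R.T@d
    return o+d*(z-o[2])/d[2]
def snap(name,tag):
    o=manip.get_obs();im,dep=manip.camera(name)
    cv2.imwrite(f"pics/{tag}.png",im[:,:,::-1]);np.save(f"pics/{tag}_d.npy",dep);return o,im,dep
E
python3 - <<'E'
from h import *
for n in("scene","top","wrist"): o,im,d=snap(n,n+"0")
print({k:np.round(v,3) for k,v in o.items()},manip.pinch_z)
for n in("scene","top"):
    m=manip.camera_model(n);print(n,np.round(m["intrinsics"],1).tolist(),np.round(-np.array(m["R"]).T@np.array(m["t"]),3))
print(np.round(manip.camera_model("wrist")["tool_from_camera"],3))
E
```

```text
pics
{'clock': np.float64(0.1), 'joint_pos': array([ 1.187,  0.333, -0.065,  1.461,  0.022,  1.35 , -0.088]), 'joint_velocities': array([-0.   , -0.003, -0.001, -0.001, -0.001,  0.   , -0.   ]), 'tau': array([ 1.0000e-03, -6.2675e+01,  4.9000e-02, -3.9243e+01,  1.6000e-02,
        7.0000e-03, -0.0000e+00]), 'position': array([ 0.221, -0.584,  0.231]), 'ee_rot': array([-0.581,  0.403, -0.402,  0.582]), 'ft_force': array([-0.689, -0.569, -0.208]), 'torque': array([-0.016,  0.009, -0.008]), 'grip_width': np.float64(1.0)} 0.0187
scene [[418.9, 0.0, 314.8], [0.0, 418.9, 197.4], [0.0, 0.0, 1.0]] [ 1.209 -0.394  1.104]
top [[506.4, 0.0, 325.5], [0.0, 506.4, 199.7], [0.0, 0.0, 1.0]] [0.394 0.044 1.267]
[[ 1.     0.    -0.    -0.001]
 [ 0.    -0.326  0.946 -0.144]
 [ 0.    -0.946 -0.326  0.082]
 [ 0.     0.     0.     1.   ]]
```

View pics/top0.png

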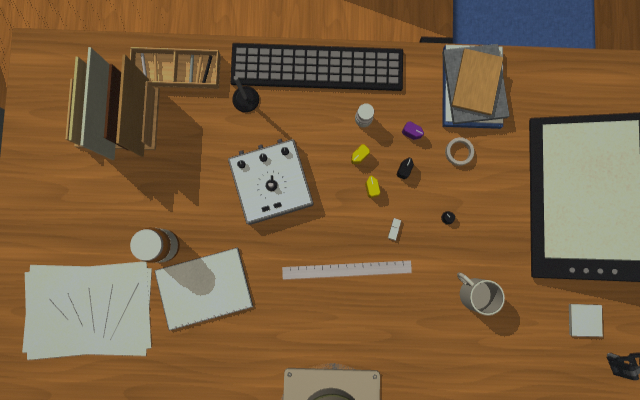

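View pics/scene0.png

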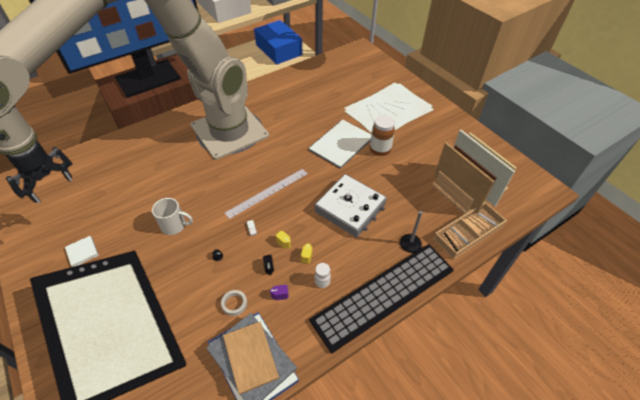

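Top view: the candidates are the black boat at (406,168), yellow boats at (361,155) and (373,187), a purple one at (413,130), and the round black spare at (448,217). By the description I choose the black boat at (406,168). The box is at (271,181), with the shaft near (271,185). Next is a close crop plus measurements.

```bash
python3 - <<'E'
from h import *
im=cv2.imread("pics/top0.png");d=np.load("pics/top0_d.npy")
a=cv2.resize(im[125:225,355:455],None,fx=4,fy=4,interpolation=2);b=cv2.resize(im[135:235,222:322],None,fx=4,fy=4,interpolation=2)
cv2.imwrite("pics/crop1.png",np.hstack([a,b]))
g=im.max(2)
def blob(x0,y0,x1,y1,th):
    m=(g[y0:y1,x0:x1]<th).astype(np.uint8);n,l,s,c=cv2.connectedComponentsWithStats(m)
    return [(s[i],c[i]+[x0,y0]) for i in range(1,n) if s[i,4]>20]
for s,c in blob(390,148,425,188,45): print("knob?",s,c,ray("top",c,.036).round(4))
for s,c in blob(436,205,460,230,45): print("spare",s,c,ray("top",c,.02).round(4))
for n,c,z in[("shaft",(271,185),.069),("jar",(147,245),.135),("bottle",(366,113),.075),("tape",(460,151),.02),("mug",(487,297),.09),("eraser",(395,229),.012),("yel1",(361,155),.036),("yel2",(373,187),.036),("pur",(413,130),.036),("lamp?",(246,98),.1)]:
    p=ray("top",c,z);print(n,p.round(3),"depth z",round(1.267-float(d[c[1],c[0]]),3))
E
```

```text
knob? [  7  11  17  20 208] [404.75480769 168.97596154] [ 0.6074 -0.1643  0.036 ]
spare [  6   7  13  12 116] [447.74137931 217.74137931] [ 0.4916 -0.2754  0.02  ]
shaft [0.552 0.16  0.069] depth z 0.063
jar [0.401 0.422 0.135] depth z 0.149
bottle [ 0.734 -0.062  0.075] depth z 0.044
tape [ 0.661 -0.305  0.02 ] depth z -0.024
mug [ 0.306 -0.349  0.09 ] depth z 0.015
eraser [ 0.46  -0.146  0.012] depth z 0.012
yel1 [ 0.639 -0.056  0.036] depth z 0.016
yel2 [ 0.56  -0.087  0.036] depth z 0.025
pur [ 0.706 -0.183  0.036] depth z 0.008
lamp? [0.753 0.225 0.1  ] depth z -0.01
```

View pics/crop1.png

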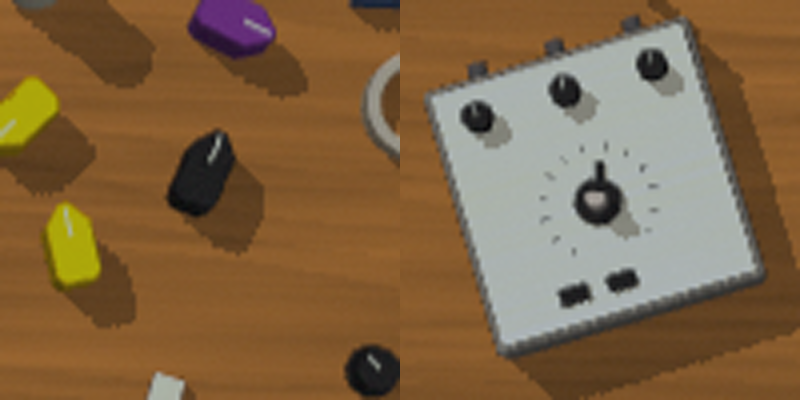

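The close crop confirms it: the black boat with the white line on its nose is in the left half at (205,172), nose up and slightly right (yaw about -26°). In the right half, the shaft at (598,200) has its tab pointing up (yaw about -3°), and the box is yawed about +17°. Now I'll plan the approach.

```bash
cat >> h.py <<'E'
def tool(o=None):
    o=o or manip.get_obs();return np.array(o["position"]),Ro.from_quat(o["ee_rot"])
def down(xdir_yaw):
    "tool pose: y down, x at the given world yaw (deg)"
    a=np.radians(xdir_yaw);x=np.array([np.cos(a),np.sin(a),0]);y=np.array([0,0,-1.]);return Ro.from_matrix(np.c_[x,y,np.cross(x,y)])
def plan(pos,yaw):
    p,R=tool();d=R.inv().apply(np.array(pos)-p)
    t=(R.inv()*down(yaw)).as_rotvec(degrees=True)
    print("at",p.round(4),"offset units",(d/.2).round(4),"turn units",(t/45).round(4),"deg",t.round(1))
E
python3 - <<'E'
from h import *
p,R=tool();print(R.as_matrix().round(3))
for y in(64,-116): plan((.605,-.164,.2),y)
for y in(87,-93): plan((.605,-.164,.2),y)
E
```

```text
[[ 0.353 -0.     0.936]
 [-0.936  0.001  0.353]
 [-0.001 -1.    -0.   ]]
at [ 0.2205 -0.5845  0.2307] offset units [-1.2883  0.1548  2.5409] turn units [-1.5000e-03 -2.9628e+00 -8.0000e-04] deg [-1.000e-01 -1.333e+02 -0.000e+00]
at [ 0.2205 -0.5845  0.2307] offset units [-1.2883  0.1548  2.5409] turn units [ 6.0000e-04  1.0372e+00 -1.2000e-03] deg [ 0.  46.7 -0.1]
at [ 0.2205 -0.5845  0.2307] offset units [-1.2883  0.1548  2.5409] turn units [-1.8000e-03 -3.4739e+00 -5.0000e-04] deg [-1.000e-01 -1.563e+02 -0.000e+00]
at [ 0.2205 -0.5845  0.2307] offset units [-1.2883  0.1548  2.5409] turn units [ 4.000e-04  5.261e-01 -1.300e-03] deg [ 0.  23.7 -0.1]
```

```bash
python3 -m pendant '{"offset":[[-0.2,0,0.2],[-0.4,0,0.4],[-0.6,0,0.6],[-0.8,0,0.8],[-1,0,1],[-1,0,1]],"turn":[[0,0.2,0],[0,0.4,0],[0,0.6,0],[0,0.8,0],[0,1,0],[0,1,0]]}' 60 40; python3 -c "
from h import *
plan((.605,-.164,.2),-116)"
```

```text
clock: 0.9
position: [0.3392, -0.323, 0.2312]
ee_rot: [-0.384, 0.594, -0.593, 0.385]
ft_force: [-0.8, -0.9, 0.2]
grip_width: 0.603
at [ 0.3392 -0.323   0.2312] offset units [-1.2687  0.1569  0.8881] turn units [ 0.0004  0.0416 -0.0013] deg [ 0.   1.9 -0.1]
```

```bash
python3 -m pendant '{"offset":[[-0.25,0.04,0.17],[-0.5,0.08,0.34],[-0.75,0.12,0.52],[-1,0.156,0.7],[-1,0.156,0.888],[-1,0.156,0.888]],"turn":[[0,0.04,0],[0,0.04,0],[0,0.04,0],[0,0.04,0],[0,0.04,0],[0,0.04,0]]}'; python3 -m pendant '{"offset":[[-0.27,0,0],[-0.27,0,0],[-0.27,0,0]],"turn":[[0,0,0],[0,0,0],[0,0,0]]}';python3 - <<'E'
from h import *
o,im,d=snap("wrist","w1");plan((.605,-.164,.2),-116)
E
```

```text
clock: 1.65
position: [0.5841, -0.214, 0.1985]
ee_rot: [-0.375, 0.6, -0.598, 0.375]
ft_force: [-0.4, -0.0, 0.7]
grip_width: 0.602
clock: 2.02
position: [0.607, -0.1663, 0.1984]
ee_rot: [-0.376, 0.6, -0.599, 0.375]
ft_force: [-1.5, 0.0, 0.0]
grip_width: 0.601
at [ 0.6069 -0.1669  0.1985] offset units [-0.009  -0.0074 -0.0149] turn units [ 0.0027  0.0007 -0.0001] deg [ 0.1  0.  -0. ]
```

View pics/w1.png

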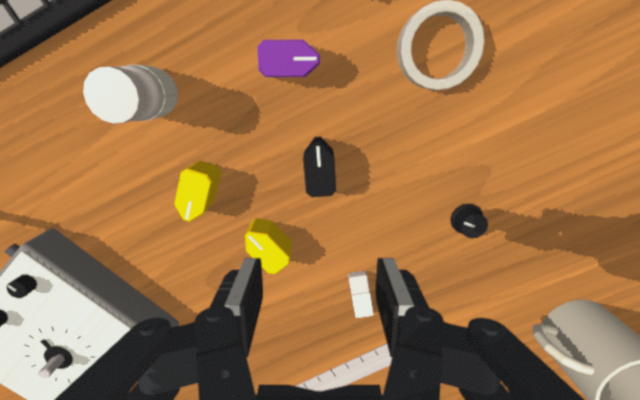

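Wrist view: the black knob is at (320,165), nose up in the picture and already parallel to the fingers. The yellow knobs are at (195,190) and (267,247), clear of the finger paths. Now I'll measure it precisely.

```bash
python3 - <<'E'
from h import *
o=manip.get_obs()
im=cv2.imread("pics/w1.png");x0,y0=285,120
c=im[y0:y0+95,x0:x0+75]
m=((c.max(2)<50)|(c.min(2)>110)).astype(np.uint8)
n,l,s,ce=cv2.connectedComponentsWithStats(m);i=1+s[1:,4].argmax();print(s[i],ce[i]+[x0,y0])
k=l==i
rows=[(r+y0,*(np.where(k[r])[0][[0,-1]]+x0)) for r in range(k.shape[0]) if k[r].any()];print(rows[::4],rows[-3:])
R=down(-116)
for r in rows:
    if r[0] in(160,168,176,184): 
        a=ray("wrist",(r[1]-.0,r[0]),.036,o);b=ray("wrist",(r[2]+1,r[0]),.036,o);print(r[0],"mid",((a+b)/2).round(4),"w",round(np.linalg.norm(a-b),4))
tail=ray("wrist",((rows[-2][1]+rows[-2][2]+1)/2,rows[-1][0]+1),.036,o)
tip0=ray("wrist",((rows[0][1]+rows[0][2]+1)/2,rows[0][0]),.0,o);tip3=ray("wrist",((rows[0][1]+rows[0][2]+1)/2,rows[0][0]),.036,o)
print("tail",tail.round(4),"tip z0",tip0.round(4),"tip z36",tip3.round(4),np.linalg.norm(tail-tip3),np.linalg.norm((tail-tip0)[:2]))
w=(c.min(2)>110).astype(np.uint8)&(l==i).astype(np.uint8);pts=np.argwhere(w)[:,::-1]+[x0,y0]
P=np.array([ray("wrist",q,.036,o) for q in pts]);v=cv2.fitLine(P[:,:2].astype(np.float32),cv2.DIST_L2,0,.01,.01).ravel();print("line",v,np.degrees(np.arctan2(v[1],v[0])),P[:,:2].mean(0))
t=tail-tip3;print("axis yaw",np.degrees(np.arctan2(-t[1],-t[0])))
E
```

```text
[  20   18   30   58 1384] [319.4732659  168.87933526]
[(138, np.int64(315), np.int64(320)), (142, np.int64(312), np.int64(325)), (146, np.int64(310), np.int64(328)), (150, np.int64(307), np.int64(331)), (154, np.int64(305), np.int64(332)), (158, np.int64(305), np.int64(332)), (162, np.int64(305), np.int64(333)), (166, np.int64(305), np.int64(333)), (170, np.int64(306), np.int64(333)), (174, np.int64(306), np.int64(333)), (178, np.int64(306), np.int64(334)), (182, np.int64(307), np.int64(334)), (186, np.int64(307), np.int64(334)), (190, np.int64(308), np.int64(334)), (194, np.int64(311), np.int64(330))] [(193, np.int64(309), np.int64(331)), (194, np.int64(311), np.int64(330)), (195, np.int64(312), np.int64(319))]
160 mid [ 0.6187 -0.1739  0.036 ] w 0.0257
168 mid [ 0.612  -0.1712  0.036 ] w 0.025
176 mid [ 0.6053 -0.1679  0.036 ] w 0.0252
184 mid [ 0.5982 -0.1655  0.036 ] w 0.0254
tail [ 0.5879 -0.1605  0.036 ] tip z0 [ 0.6315 -0.1786  0.    ] tip z36 [ 0.6367 -0.1813  0.036 ] 0.05308133037015344 0.04727754215804635
line [ 0.93236095 -0.36152872  0.62247807 -0.17431249] -21.194109 [ 0.62247807 -0.17431248]
axis yaw -23.026005972057714
```

```bash
python3 -c "
from h import *
plan((.6085,-.1692,.06),-112.5);plan((.6085,-.1692,.006),-112.5)"
```

```text
at [ 0.6069 -0.1669  0.1985] offset units [0.0068 0.6925 0.0137] turn units [ 0.0027 -0.077  -0.0002] deg [ 0.1 -3.5 -0. ]
at [ 0.6069 -0.1669  0.1985] offset units [0.0068 0.9625 0.0143] turn units [ 0.0027 -0.077  -0.0002] deg [ 0.1 -3.5 -0. ]
```

```bash
python3 -m pendant '{"offset":[[0.007,0.2,0.014],[0.007,0.4,0.014],[0.007,0.6,0.014],[0.007,0.75,0.014],[0.007,0.86,0.014],[0.007,0.93,0.014],[0.007,0.96,0.014],[0.007,0.96,0.014]],"turn":[[0.003,-0.077,0],[0.003,-0.077,0],[0.003,-0.077,0],[0.003,-0.077,0],[0.003,-0.077,0],[0.003,-0.077,0],[0.003,-0.077,0],[0.003,-0.077,0]]}' 60 40; python3 -c "
from h import *
plan((.6085,-.1692,.006),-112.5)"
```

```text
clock: 3.08
position: [0.6085, -0.1697, 0.0068]
ee_rot: [0.393, -0.588, 0.588, -0.393]
ft_force: [0.3, 0.4, 1.3]
grip_width: 0.601
at [ 0.6085 -0.1697  0.0068] offset units [-0.0021  0.0041 -0.0008] turn units [-0.0007 -0.0007 -0.0001] deg [-0. -0. -0.]
```

Close the grip.

```bash
python3 -m pendant '{"offset":[[0,0,0],[0,0,0],[0,0,0],[0,0,0],[0,0,0],[0,0,0]],"turn":[[0,0,0],[0,0,0],[0,0,0],[0,0,0],[0,0,0],[0,0,0]]}' 0 50; python3 -m pendant '{"offset":[[0,-0.1,0],[0,-0.3,0],[0,-0.5,0],[0,-0.7,0],[0,-0.75,0],[0,-0.75,0]],"turn":[[0,0,0],[0,0,0],[0,0,0],[0,0,0],[0,0,0],[0,0,0]]}'; python3 - <<'E'
from h import *
o,im,d=snap("wrist","w2");c=im[180:400,180:460,::-1];cv2.imwrite("pics/w2c.png",cv2.resize(c,None,fx=2,fy=2))
plan((.552,.160,.16),-93)
E
```

```text
clock: 3.82
position: [0.6093, -0.1699, 0.008]
ee_rot: [0.392, -0.587, 0.589, -0.393]
ft_force: [-0.0, 0.5, 6.8]
grip_width: 0.321
clock: 4.58
position: [0.6091, -0.1697, 0.1588]
ee_rot: [0.392, -0.587, 0.589, -0.393]
ft_force: [0.7, 0.3, -1.4]
grip_width: 0.317
at [ 0.6085 -0.1697  0.1575] offset units [-1.4144 -0.0142 -0.8924] turn units [-2.000e-03 -4.339e-01  4.000e-04] deg [ -0.1 -19.5   0. ]
```

View pics/w2c.png

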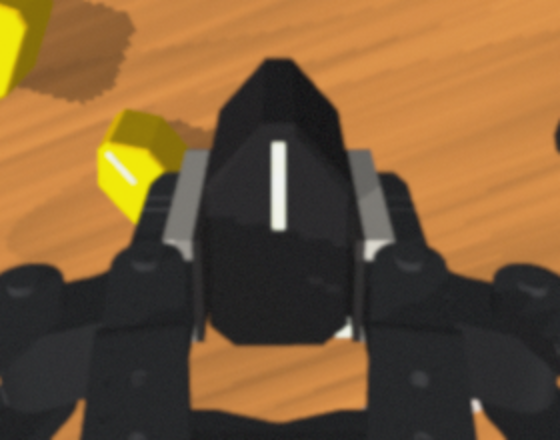

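Crop: the knob is squarely in the pads, white line vertical at x≈279 and tail edge at (280,343), i.e. full image (320,351). I'll measure the in-hand offset and move toward the box.

```bash
python3 - <<'E'
from h import *
o=manip.get_obs();p,R=tool(o)
for n,uv in[("tail",(320,351.5)),("ln1",(319.5,251)),("ln2",(319.3,294)),("L",(283,290)),("Rr",(358,290))]:
    print(n,(R.inv().apply(ray("wrist",uv,p[2]+.028,o)-p)*1000).round(1))
print("tip low",(R.inv().apply(ray("wrist",(319,210),p[2]-.008,o)-p)*1000).round(1))
E
python3 -m pendant '{"offset":[[-0.2,0,-0.12],[-0.4,0,-0.25],[-0.6,0,-0.37],[-0.8,0,-0.5],[-1,0,-0.63],[-1,0,-0.63]],"turn":[[0,-0.1,0],[0,-0.2,0],[0,-0.3,0],[0,-0.4,0],[0,-0.434,0],[0,-0.434,0]]}';python3 - <<'E'
from h import *
plan((.552,.160,.16),-93)
o,im,d=snap("wrist","w3")
E
```

```text
tail [  0.9 -28.  -23.2]
ln1 [  0.7 -28.   22.5]
ln2 [  0.6 -28.    4.1]
L [-13.3 -28.    5.9]
Rr [ 15.4 -28.    5.9]
tip low [ 0.5  8.  25. ]
clock: 5.38
position: [0.5669, 0.0681, 0.156]
ee_rot: [-0.489, 0.512, -0.511, 0.489]
ft_force: [0.3, -0.2, -0.9]
grip_width: 0.319
at [0.5669 0.0681 0.156 ] offset units [-0.4555 -0.0193 -0.0951] turn units [ 0.0013  0.0093 -0.0013] deg [ 0.1  0.4 -0.1]
```

View pics/w3.png

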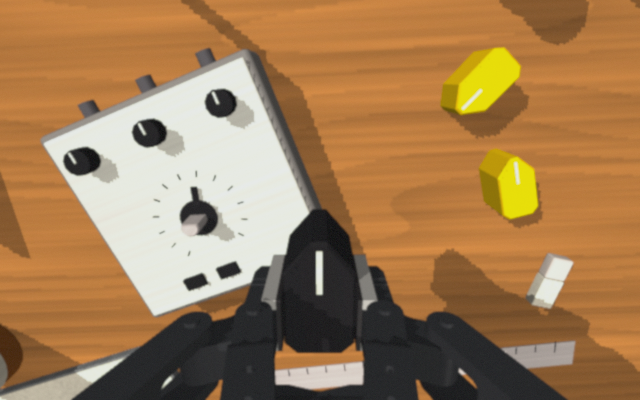

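Wrist view: the shaft disc is at about (198,217) with its tab up at (195,192), the steel tip is near (193,222), and the fitted knobs are at (82,160), (149,132) and (221,102). Zooming in on the shaft.

```bash
python3 - <<'E'
from h import *
o=manip.get_obs()
im=cv2.imread("pics/w3.png");x0,y0=160,175
c=im[y0:y0+70,x0:x0+75];cv2.imwrite("pics/w3c.png",cv2.resize(c,None,fx=8,fy=8,interpolation=cv2.INTER_CUBIC))
g=cv2.cvtColor(c,6)
m=(g<70).astype(np.uint8);n,l,s,ce=cv2.connectedComponentsWithStats(m);i=1+s[1:,4].argmax();print(s[i]+[x0,y0,0,0,0])
k=(l==i).astype(np.uint8);k=cv2.morphologyEx(k,cv2.MORPH_CLOSE,np.ones((3,3),np.uint8))
cn=max(cv2.findContours(k,0,1)[0],key=cv2.contourArea)[:,0,:]
hull=cv2.convexHull(cn)[:,0]
P=np.array([ray("wrist",q+[x0,y0],.046,o)[:2] for q in cn.astype(float)])
for q,w in zip(cn+[x0,y0],P): pass
np.save("pics/disc.npy",P)
# robust circle fit with tab excluded
A=P.copy()
for _ in range(8):
    s_=np.linalg.lstsq(np.c_[2*A,np.ones(len(A))],(A**2).sum(1),rcond=None)[0];ctr=s_[:2];r=np.sqrt(s_[2]+ctr@ctr)
    e=np.abs(np.linalg.norm(P-ctr,axis=1)-r);A=P[e<max(.0012,np.median(e)*1.5)]
print("disc centre",ctr.round(4),"r",r.round(4),len(A),len(P))
far=P[np.linalg.norm(P-ctr,axis=1)>r+.004];t=far.mean(0)-ctr;print("tab",far.mean(0).round(4),len(far),"yaw",np.degrees(np.arctan2(t[1],t[0])))
for q,n in[((82,160),"k+55"),((149,132),"k0"),((221,102),"k-55")]: 
    print(n,ray("wrist",q,.055,o)[:2].round(4))
E
```

```text
[181 188  36  46 662]
disc centre [0.5525 0.1591] r 0.0135 76 142
tab [0.5736 0.1593] 19 yaw 0.45254174051037965
k+55 [0.6033 0.2311]
k0 [0.6205 0.1798]
k-55 [0.6379 0.1274]
```

View pics/w3c.png

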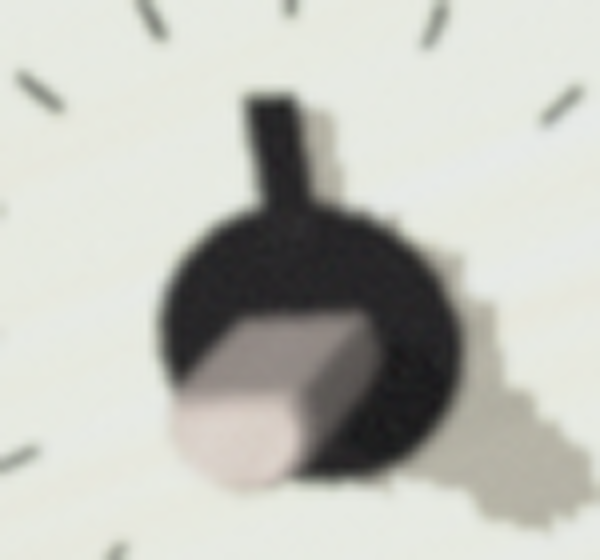

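```bash
python3 - <<'E'
from h import *
o=manip.get_obs()
f=lambda u,v,z:ray("wrist",(u/8+160-.44,v/8+175-.44),z,o)[:2]
a,b=f(178,403,.069),f(300,388,.069);d=a-b;L=np.linalg.norm(d);d/=L;nrm=np.array([d[1],-d[0]])
print("chord",L,"flat normal yaw",np.degrees(np.arctan2(nrm[1],nrm[0])),"axis",((a+b)/2-.003*nrm).round(4),"tip bottom (9.5 from chord)",((a+b)/2-f(250,490,.069)).round(4))
a2,b2=f(240,320,.046),f(365,313,.046);d=a2-b2;print("foot chord",np.linalg.norm(d),np.degrees(np.arctan2(-d[0],d[1])),((a2+b2)/2).round(4))
t=f(271,98,.046)-f(287,200,.046);print("tab yaw",np.degrees(np.arctan2(t[1],t[0])),f(271,98,.046),f(287,200,.046))
E
```

```text
chord 0.011085534252945837 flat normal yaw 4.680734481207992 axis [0.5536 0.1574] tip bottom (9.5 from chord) [ 0.0092 -0.0006]
foot chord 0.012172593731344565 0.6254260875664464 [0.5552 0.1597]
tab yaw -0.8283825174820879 [0.57723649 0.15913545] [0.56708915 0.15928217]
```

```bash
python3 -c "
from h import *
plan((.503,.159,.09),-90)"
```

```text
at [0.5676 0.0651 0.156 ] offset units [-0.4534  0.3299 -0.3452] turn units [ 0.001  -0.0622  0.0005] deg [ 0.  -2.8  0. ]
```

```bash
python3 -m pendant '{"offset":[[-0.23,0,-0.17],[-0.463,0.08,-0.345],[-0.463,0.2,-0.345],[-0.463,0.3,-0.345],[-0.463,0.33,-0.345],[-0.463,0.33,-0.345],[-0.463,0.33,-0.345],[-0.463,0.33,-0.345]],"turn":[[0,-0.06,0],[0,-0.062,0],[0,-0.062,0],[0,-0.062,0],[0,-0.062,0],[0,-0.062,0],[0,-0.062,0],[0,-0.062,0]]}';python3 - <<'E'
from h import *
o,im,d=snap("wrist","w4");print(o["position"].round(4),manip.get_obs()["position"].round(4))
import json;json.dump({k:np.array(v).tolist() for k,v in o.items()},open("pics/w4.json","w"))
cv2.imwrite("pics/w4c.png",cv2.resize(im[90:370,180:460,::-1],None,fx=2.14,fy=2.14,interpolation=2))
plan((.503,.159,.09),-90)
E
```

```text
clock: 6.42
position: [0.5036, 0.1609, 0.0906]
ee_rot: [0.5, -0.5, 0.5, -0.5]
ft_force: [-0.0, -0.3, -0.7]
grip_width: 0.319
[0.5036 0.1609 0.0906] [0.5035 0.1609 0.0905]
at [0.5035 0.1609 0.0905] offset units [ 0.0095  0.0023 -0.0023] turn units [-0.     -0.0003  0.0004] deg [-0. -0.  0.]
```

View pics/w4c.png

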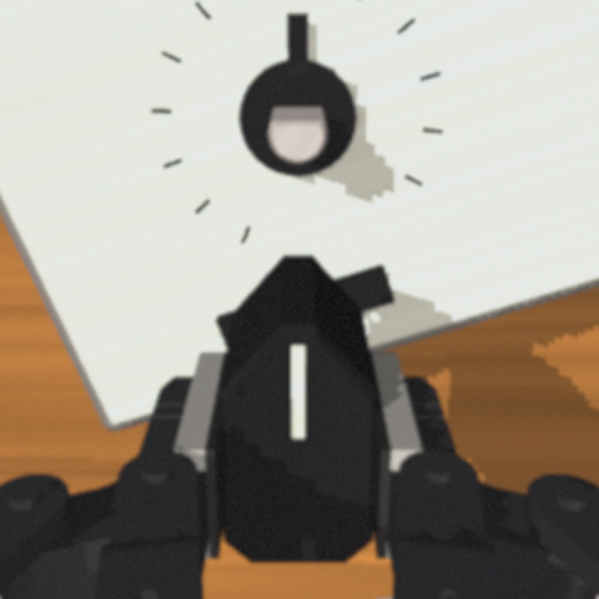

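The shaft D (crop (298,142)), its tab (298,37) and the knob's white line (298,390) share one column, so yaw and sideways position agree. Only the fore-aft distance remains.

```bash
python3 - <<'E'
from h import *
import json;o={k:np.array(v) for k,v in json.load(open("pics/w4.json")).items()};p,R=tool(o)
im=cv2.imread("pics/w4.png");g=cv2.cvtColor(im,6)
x0,y0=300,125;print(g[y0:170,319].tolist())
m=(g[138:168,303:336]>150).astype(np.uint8)
n,l,s,ce=cv2.connectedComponentsWithStats(m);print([(q+[303,138,0,0,0]).tolist() for q in s[1:]],ce[1:]+[303,138])
T=lambda u,v,z:(R.inv().apply(ray("wrist",(u,v),z,o)-p)*1000).round(2)
for v in(146.5,147.5,166,167): print(v,T(319.2,v-.5,.069))
print("tail",T(319.3,90+560/2.14,p[2]+.028),"line",T(180+298/2.14,250,p[2]+.028))
E
```

```text
[38, 39, 39, 38, 42, 43, 40, 39, 37, 38, 39, 39, 40, 43, 75, 114, 136, 141, 142, 141, 145, 164, 182, 195, 206, 210, 211, 210, 209, 210, 207, 208, 207, 207, 208, 207, 205, 206, 202, 185, 144, 91, 53, 40, 41]
[[306, 146, 26, 19, 414], [303, 167, 1, 1, 1]] [[318.3647343  154.09903382]
 [303.         167.        ]]
146.5 [-0.07 21.61 52.09]
147.5 [-0.07 21.61 51.62]
166 [-0.07 21.6  42.68]
167 [-0.06 21.6  42.18]
tail [ -0.03 -28.01 -23.34] line [ -0.08 -27.99  22.88]
```

```bash
python3 -m pendant '{"offset":[[-0.0015,0,0.12],[-0.0015,0,0.22],[-0.0015,0,0.247],[-0.0015,0,0.247],[-0.0015,0,0.247],[-0.0015,0,0.247]],"turn":[[0,0,0],[0,0,0],[0,0,0],[0,0,0],[0,0,0],[0,0,0]]}';python3 -c "
from h import *
plan((.5530,.1612,.075),-90)"
```

```text
clock: 7.22
position: [0.5524, 0.1612, 0.0906]
ee_rot: [0.5, -0.5, 0.5, -0.5]
ft_force: [1.2, 0.3, -0.0]
grip_width: 0.322
at [0.5524 0.1612 0.0906] offset units [0.0001 0.0779 0.0028] turn units [-0.0001  0.      0.0006] deg [-0.  0.  0.]
```

Now a slow descent onto the tip, watching the force.

```bash
python3 -m pendant '{"offset":[[0,0.03,0.003],[0,0.05,0.003],[0,0.065,0.003],[0,0.08,0.003],[0,0.09,0.003],[0,0.09,0.003]],"turn":[[0,0,0],[0,0,0],[0,0,0],[0,0,0],[0,0,0],[0,0,0]]}';python3 -c "
from h import *
plan((.5530,.1612,.061),-90)"
```

```text
clock: 7.98
position: [0.553, 0.1612, 0.0725]
ee_rot: [0.5, -0.5, 0.5, -0.5]
ft_force: [-0.4, 0.2, -0.6]
grip_width: 0.316
at [0.553  0.1612 0.0725] offset units [0.0001 0.0573 0.0002] turn units [0.0002 0.0001 0.0007] deg [0. 0. 0.]
```

```bash
python3 -m pendant '{"offset":[[0,0.015,0],[0,0.03,0],[0,0.045,0],[0,0.055,0],[0,0.06,0],[0,0.06,0]],"turn":[[0,0,0],[0,0,0],[0,0,0],[0,0,0],[0,0,0],[0,0,0]]}';python3 -c "
from h import *
plan((.5530,.1612,.056),-90)"
```

```text
clock: 8.72
position: [0.5529, 0.1613, 0.0606]
ee_rot: [0.5, -0.5, 0.5, -0.5]
ft_force: [-2.0, -0.7, 1.5]
grip_width: 0.319
at [0.5529 0.1613 0.0606] offset units [0.0002 0.0228 0.0004] turn units [0.0003 0.0001 0.0008] deg [0. 0. 0.]
```

```bash
python3 -m pendant '{"offset":[[0,0.008,0],[0,0.012,0],[0,0.012,0],[0,0.012,0]],"turn":[[0,0,0],[0,0,0],[0,0,0],[0,0,0]]}';python3 -m pendant '{"offset":[[0,0.008,0],[0,0.012,0],[0,0.012,0],[0,0.012,0]],"turn":[[0,0,0],[0,0,0],[0,0,0],[0,0,0]]}'; python3 -m pendant '{"offset":[[0,0.008,0],[0,0.012,0],[0,0.012,0],[0,0.012,0]],"turn":[[0,0,0],[0,0,0],[0,0,0],[0,0,0]]}'
```

```text
clock: 9.22
position: [0.553, 0.1613, 0.0583]
ee_rot: [0.5, -0.5, 0.5, -0.5]
ft_force: [-1.4, -1.5, 4.1]
grip_width: 0.322
clock: 9.72
position: [0.5531, 0.1613, 0.0561]
ee_rot: [0.5, -0.5, 0.5, -0.5]
ft_force: [-3.3, -1.3, 6.9]
grip_width: 0.322
clock: 10.22
position: [0.5533, 0.1614, 0.0555]
ee_rot: [0.5, -0.499, 0.501, -0.5]
ft_force: [-8.7, -3.2, 22.7]
grip_width: 0.316
```

Force rose 4 → 7 → 23 N, and the TCP stopped at z=0.0555 against a predicted 0.056 fully in. That matches spring then end stop. One last combined check picture.

```bash
python3 - <<'E'
from h import *
o,w,_=snap("wrist","w5");_,t,_=snap("top","t5");_,s,_=snap("scene","s5")
a=w[100:400,170:470,::-1];a=cv2.resize(a,(400,400));b=cv2.resize(s[150:250,290:390,::-1],(400,400),interpolation=2)
cv2.imwrite("pics/final.png",np.hstack([a,b]))
t0=cv2.imread("pics/top0.png")[:,:,::-1]
for n,(x,y) in dict(eraser=(395,229),spare=(448,217),bottle=(366,113),jar=(147,245),tape=(460,151),mug=(487,297)).items():
    r=28;A=cv2.cvtColor(t0,7)[y-r:y+r,x-r:x+r].astype(np.float32);B=cv2.cvtColor(t,7)[y-r:y+r,x-r:x+r].astype(np.float32)
    print(n,np.round(cv2.phaseCorrelate(A,B,cv2.createHanningWindow((2*r,2*r),5)),2))
o=manip.get_obs();print(o["clock"],o["position"].round(4),o["ft_force"].round(1),o["torque"].round(2),np.abs(o["joint_velocities"]).max().round(4),Ro.from_quat(o["ee_rot"]).as_matrix()[:,1].round(3))
E
```

```text
Traceback (most recent call last):
ValueError: setting an array element with a sequence. The requested array has an inhomogeneous shape after 1 dimensions. The detected shape was (2,) + inhomogeneous part.
```

View pics/final.png

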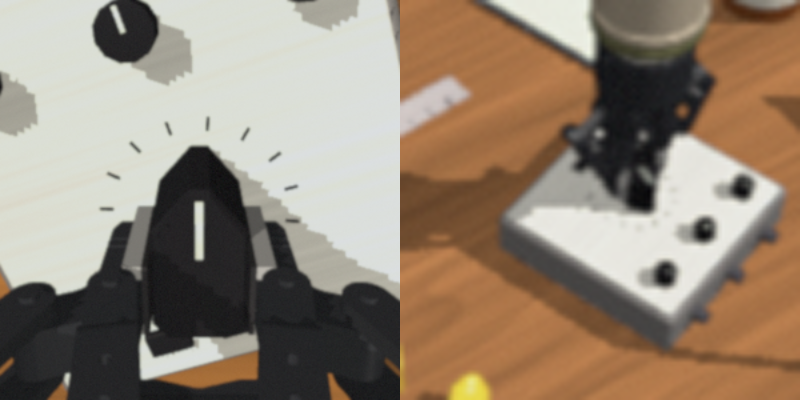

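The wrist view (left) shows the knob centred in the dial, line at x≈199 and still square in the pads (tail at full-image row ≈351, as before, so no slip). The scene view (right) shows it down on the box. A numeric bystander check, then hand in.

```bash
python3 - <<'E'
from h import *
t0=cv2.imread("pics/top0.png",0);t=cv2.imread("pics/t5.png",0)
for n,(x,y) in dict(eraser=(395,229),spare=(448,217),bottle=(366,113),jar=(147,245),tape=(460,151),mug=(487,297)).items():
    r=28;A,B=[q[y-r:y+r,x-r:x+r].astype(np.float32) for q in(t0,t)]
    print(n,np.round(cv2.phaseCorrelate(A,B,cv2.createHanningWindow((2*r,2*r),5))[0],2))
o=manip.get_obs();print(o["clock"],o["position"].round(4),o["ft_force"].round(1),o["grip_width"].round(3),np.abs(o["joint_velocities"]).max().round(4),Ro.from_quat(o["ee_rot"]).as_matrix()[:,1].round(3))
print(manip.hand_in())
E
```

```text
eraser [0.05 0.01]
spare [ 0.05 -0.08]
bottle [0.03 0.04]
jar [-0.03 -0.  ]
tape [ 0.01 -0.03]
mug [-0. -0.]Traceback (most recent call last):
  File "<stdin>", line 6, in <module>
AttributeError: 'float' object has no attribute 'round'
```

```bash
python3 - <<'E'
from h import *
o=manip.get_obs();print(o["clock"],np.round(o["position"],4),np.round(o["ft_force"],1),o["grip_width"],np.abs(o["joint_velocities"]).max(),Ro.from_quat(o["ee_rot"]).as_matrix()[:,1].round(3))
print(manip.hand_in())
E
```

```text
10.375 [0.5533 0.1614 0.0554] [-10.6  -3.7  22.8] 0.31730686060744945 0.002315493633018039 [ 0.001 -0.001 -1.   ]
the job is handed in; nothing more can be done
None
```

I picked up the black pointed knob, turned it to match the shaft's flat, pushed it home on the D-shaft and pressed it in. I handed the job in at 10.4 s, still gripping the knob (50 N grip set) and pressing down.

**What the last checks showed:**
- **Pressed in:** the tool stopped at z = 0.0554 m, against 0.056 m predicted for fully home and pressed in. The push rose from 4 to 7 to 23 N, which fits the spring and then the end stop.
- **Upright and still:** the tool was vertical to about 0.1° and the joints were almost motionless. The knob had not slipped in the fingers.
- **Other things on the desk:** all six had moved less than 0.1 pixel in the top view, under 0.3 mm.

**What disagreed or was not measured:**
- My first shaft fix was about 3 mm off because the arm was still settling when the picture was taken. A close look with the knob beside the shaft corrected it before insertion.
- At the end there was a side force of about 11 N. I read it as the knob leaning on the shaft within its clearance, and left it.
- I inferred the plunger depth from tool height and force; I had no direct reading of it.

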